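Brake check on the pan trolley

ROBOT

A 6-joint arm with a two-finger parallel gripper is mounted at the origin on the work surface. World frame = base frame: x ahead of the robot, y to its left, z up, the work surface at z = 0. Lengths are in m, angles in rad, forces in N, time in s.
With the tool pointing down it reaches from about 0.35 to 0.85 m from the base axis. Payload 8.1 kg.
Tool frame: the origin (TCP) lies at the centre of the arm's flange, where the gripper is bolted on; the fingertips stand 186 mm ahead of it and the grasp point (between the pads) lies 167 mm ahead of it; z points along the fingers, y is the line along which they close (so a half turn about z gives the same grasp; the last joint's range is limited). The gripper opens to 93 mm and grips with 3 to 60 N. Pads are 15 mm wide; open, the fingers measure 128 mm over their backs; the gripper's body (75 mm by 188 mm) begins 65 mm behind the grasp point.
Start: joints at [-1.217, 0.13, 1.488, -0, 1.523, -0.085], TCP at [0.255, -0.543, 0.405] pointing down, gripper open.
Joint ranges: [-2.96, 2.96], [-0.89, 2.26], [0.02, 2.5], [-1.34, 4.48], [0, 2.73], [-2.66, 2.66]. Speed limits (rad/s): [2.39, 2.39, 2.79, 3.14, 3.14, 3.14].

INTERFACE

Orientations are given as a rotation vector (axis times angle).
In Python, from plant import read_state, read_camera, camera_params, robot gives the robot as it stands.
- The arm moves only by the tool carry_out, never from a script. Its argument "targets" is a list of rows, each an object of numbers: "hand": the opening in per cent of the stroke, from 0 (shut) to 100 (fully open); "x", "y", "z": the shift along the tool's x, y, z in m; "ax", "ay", "az": the turn, a rotation vector about the tool's x, y, z in rad. In form: [{"hand": .., "x": .., "y": .., "z": .., "ax": .., "ay": .., "az": ..}, ...]. A call has 1 to 8 rows; each row is the pose to reach, as a shift and turn from the pose commanded when the call began, along the tool's axes at that moment; what a row does not reach only later rows make up. A row lasts 1/8 s, in which the tool goes at most 62.5 mm and 10.7 degrees, less where a joint would pass 70% of its speed; a pose out of reach is approached as far as the arm can. A call with a gripper value outside its range is refused whole. The fingers move at their own pace and stop on an object; "newtons" is the grip in N (left out, the last holds). Time passes only in rows, so rows that repeat a pose let the fingers close. It gives the time, the measured TCP pose, the force, the opening and the grip force at its end, in the units of the state.
- read_state(): the state, without advancing time (a new reading comes with each control period).
- read_camera(name): name is "scene" or "side" or "wrist"; returns (picture, depth): 480x640x3 uint8, blue, green, red; 480x640 float32, m along the optical axis (not along the pixel's ray), 0 where there is no reading.
- camera_params(name): a dict with "fx", "fy", "cx", "cy" (pixels), "k1" (the pictures are not rectified: a ray, as slopes to the right and down, at radius r is drawn at 1 + k1 r^2 times it, then the intrinsics apply), "position" and "rotation" of the camera in the world. Camera axes: x right, y up, looking along -z (the intrinsics and any distortion apply to the point x, -y, -z); pixel columns grow to the right and rows downward; lengths in m; the calibration is good to about 2 mm. A picture is of the moment at which its call begins: read the wrist's pose just before it. camera_params takes no time and is no camera call; for the wrist camera it gives the pose at the moment of the call.
- robot.close_job(): hands the job in; it is judged then, once.
The state is a dict: "t": time; "q": joint angles; "dq": joint speeds; "joint_torque": joint torques, N m; "tool_pos": TCP position; "orientation": TCP orientation; "force": force on the tool from outside, world axes, zero at the start; "wrist_torque": the same for the moment, N m; "opening": finger opening in m; "gripper_force": force on a finger pad.
Only numpy, scipy, OpenCV 4.12 (cv2) and the standard library are available. Lean on these libraries where they do the work, as an engineer would, in place of code of your own. Each camera call takes 0.05 s, during which the arm holds its last target. There are 200 camera calls.

TASK

Check the brake of the small pan trolley before it is used: press its brake lever right down so that it locks where it stands, then lean on the push plate towards the end stop with about 10 newtons (never over 20) for a second to feel that it holds. Then flick the lever fully up, roll the trolley gently right up against the end stop and leave it there with the brake up. Press the lever no harder than 20 newtons and leave the tins, salt pack, spoon and jar where they are.

Things in the scene. Friction and masses are not known exactly. Their poses are not given: they have to be found in the camera images.
- track_mid (a point): a point on the upper face of the 8 mm thick aluminium base plate of the track (170 mm wide along x, from -100 to +70 mm; 460 mm long along y, reaching from -210 to +250 mm in y). The plate lies flat on the bench. Its y axis points along the track to the end stop (an upright plate with two rubber buffers, 70 mm high), z up; the brake lever is on the -x side, towards the robot
- trolley (a joint): travel of the trolley along the track towards the end stop (+y of the track), m: 0 to 0.21, where it meets the buffers. Rolls freely (about 1.2 N) while the brake lever is up; with the brake on it holds about 35 N, creeping about 1 mm per second under 15 N
- trolley_deck (a point): centre of the upper face of the trolley's deck (120 mm along x, 200 mm along y, 58 mm above the bench), axes as the track's. It carries a fixed steel pan 108 x 176 mm, open, rim 123 mm above the bench. It moves with the trolley
- brake_lever (a joint): angle of the brake lever, rad: 0 = fully up (brake off; the lever then points away from the trolley and 0.85 rad above level), grows as it is pressed down; about 0.957 = down and locked (0.11 rad below level). A toggle spring keeps it in either end position: dead point at 0.55 rad; beyond it the lever snaps on by itself. It starts with 0.6 N m of resistance when up, and 0.6 to 0.7 N m are needed to lift it off when down
- lever_hinge (a point): the lever's hinge: 75 mm to the -x side of the trolley's centre line, 78 mm above the bench. The hinge line runs along the track's y. Moves with the trolley; axes as the track's
- toe_pad (a point): middle of the toe pad at the lever's end, 100 mm from the hinge: a rubber-covered round bar 16 mm thick and 30 mm wide along y. Between it and the hinge the lever is a steel bar 20 mm wide, 6 mm thick. Locked, the pad is about 67 mm above the bench with free space beneath; up, about 153 mm
- brake_foot: rubber brake foot (22 mm diameter) in a guide below the hinge, driven down onto the base plate by the lever, 20 mm per rad; when locked it presses with about 30 N by itself; it must not be pressed with more than 150 N (about 24 N at the toe pad beyond the locked position). Origin: centre of its underside
- push_face (a point): a point on the push plate's outer (-y) face, 30 mm below its top edge, midway across. Push here towards +y of the track
- push_plate: upright steel push plate at the trolley's -y end: 100 mm along x, 6 mm thick, 105 mm high, its lower edge 55 mm and its top edge 160 mm above the bench, on stiff rubber mounts (about 12 N per mm, 3 mm at most). Origin: middle of its lower edge
- tin_a: bystander: steel spice tin, white lid, 100 mm diameter, 140 mm high; origin under its centre
- tin_b: bystander: steel spice tin, white lid, 100 mm diameter, 140 mm high; origin under its centre
- tin_c: bystander: steel spice tin, white lid, 100 mm diameter, 140 mm high; origin under its centre
- salt_pack: bystander: upright paper-covered pack 50 x 75 x 110 mm; origin under its centre
- spoon: bystander: steel spoon lying flat along its x axis
- herb_jar: bystander: glass jar with cap, 52 mm diameter, 85 mm high; origin under its centre

How it is judged:
By the outcome, as a careful person would: the job done as asked, in the order asked, and still so for the second after the job is handed in, with the robot touching nothing.
It also fails if it takes over 72 s, if anything falls off the work surface, if the arm or the gripper's body presses on something with over 40 N, if the wrist force passes 120 N, or if a joint passes its speed limit or range.

## Working session

There is one attempt and no reset: what is moved stays moved. The work goes in short steps, Python scripts to look and compute and a tool call to move; the robot and the scene stay as the last step left them, time stands still between calls to the robot, and variables do not carry over. Pictures are saved under pics/ and viewed, at most 10 in all, crops included, and the job is handed in when it is done.

Besides the shell and the picture viewer there is one more tool, called after "Request:" as a command line: name --argument value ..., lists and objects as JSON in quotes. carry_out: Moves the arm, as the interface text tells. Its arguments: {"type":"object","properties":{"targets":{"type":"array","items":{"type":"object","properties":{"hand":{"type":"number"},"x":{"type":"number"},"y":{"type":"number"},"z":{"type":"number"},"ax":{"type":"number"},"ay":{"type":"number"},"az":{"type":"number"}}}},"newtons":{"type":"number"}},"required":["targets"]}

```bash
mkdir -p pics; ls; cat > h.py <<'E'
import numpy as np, cv2
from plant import read_state, read_camera, camera_params, robot
def grab(n):
    p=camera_params(n); im,d=read_camera(n); return p,im,d
def rotm(p):
    R=np.array(p["rotation"],float)
    return R if R.shape==(3,3) else cv2.Rodrigues(R)[0]
def ray(p,u,v):
    K=np.array([[p["fx"],0,p["cx"]],[0,p["fy"],p["cy"]],[0,0,1.]])
    q=cv2.undistortPoints(np.array([[[u,v]]],float),K,np.array([p["k1"],0,0,0.]))[0,0]
    return np.array(p["position"]),rotm(p)@np.array([q[0],-q[1],-1.])
def cloud(p,d):
    K=np.array([[p["fx"],0,p["cx"]],[0,p["fy"],p["cy"]],[0,0,1.]])
    v,u=np.mgrid[:480,:640]
    q=cv2.undistortPoints(np.stack([u,v],-1).reshape(-1,1,2).astype(float),K,np.array([p["k1"],0,0,0.])).reshape(480,640,2)
    c=np.stack([q[...,0]*d,-q[...,1]*d,-d],-1)
    return c@rotm(p).T+np.array(p["position"])
E
python3 - <<'E'
from h import *
for n in("scene","side"):
    p,im,d=grab(n); cv2.imwrite(f"pics/{n}0.png",im); np.savez(f"{n}0.npz",im=im,c=cloud(p,d),d=d); print(n,p)
print(read_state())
E
```

```text
pics
scene {'fx': 527.5584495061507, 'fy': 527.5584495061507, 'cx': 315.5625183290168, 'cy': 236.005221340978, 'k1': 0.03162108614837897, 'position': array([ 0.99195518, -0.43946833,  0.79988094]), 'rotation': array([0.68400752, 0.27417471, 0.7714312 ])}
side {'fx': 537.355978597911, 'fy': 537.355978597911, 'cx': 318.81076252417085, 'cy': 232.29089210067244, 'k1': -0.09741037596362331, 'position': array([1.00421699, 0.7397097 , 0.69102667]), 'rotation': array([0.32525367, 1.23569319, 2.33974387])}
{'t': 0.1, 'q': array([-1.21735976e+00,  1.31035393e-01,  1.48914070e+00,  7.70219551e-06,
        1.52301475e+00, -8.53805227e-02]), 'dq': array([ 0.00038833, -0.00173315, -0.00325526,  0.00130877, -0.00063866,
       -0.00032747]), 'joint_torque': array([ 7.48457023e-04, -5.61340392e+01, -4.93097377e+01,  7.71761360e-02,
        2.90386862e-02, -4.98880161e-05]), 'tool_pos': array([ 0.2548824 , -0.54294512,  0.40383843]), 'orientation': array([-3.06473044e+00, -6.83429604e-01,  3.23323181e-04]), 'force': array([ 0.24951804, -0.46934875, -0.45600527]), 'wrist_torque': array([ 0.03831093, -0.00218415,  0.01173966]), 'gripper_force': 0.0, 'opening': 0.09277208570151371}
```

View pics/scene0.png

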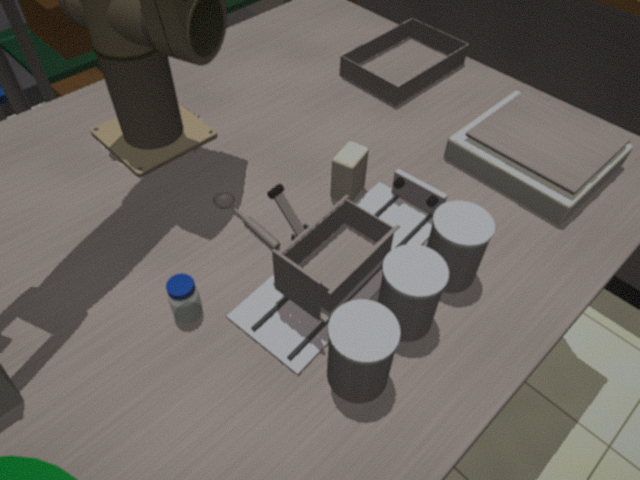

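View pics/side0.png

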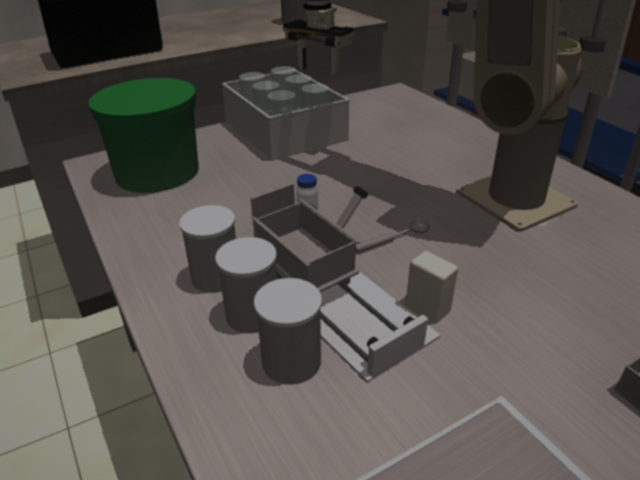

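The scene view shows the lever up with its dark toe pad at about (276,190). The push plate's top edge runs (275,250)–(325,290), the base plate's near corners are (229,317) and (297,369), and the end stop is near (418,188). In the side view the pad is at (361,191), the push plate's top is at (254,198)–(293,188), and the end stop is at (397,345).

```bash
python3 - <<'E'
from h import *
S={n:np.load(n+"0.npz") for n in("scene","side")}
P={n:camera_params(n) for n in S}
def onz(n,u,v,z):
    o,r=ray(P[n],u,v); return (o+r*(z-o[2])/r[2]).round(4)
a=onz("scene",229,317,.008);b=onz("scene",297,369,.008)
c=onz("side",437,335,.008);e=onz("side",370,370,.008)
print("plate",a,b,c,e,np.linalg.norm(a-b),np.linalg.norm(c-e),np.linalg.norm(a-c),np.linalg.norm(b-e))
# toe pad two-ray
o1,r1=ray(P["scene"],276,190);o2,r2=ray(P["side"],361,191)
t=np.linalg.lstsq(np.stack([r1,-r2],1),o2-o1,rcond=None)[0]
print("pad",o1+r1*t[0],o2+r2*t[1], S["scene"]["c"][190,276],S["side"]["c"][191,361])
# track frame by depth
yd=(c-a)+(e-b); yd=yd[:2]/np.linalg.norm(yd[:2]); xd=np.array([yd[1],-yd[0]]); print("yd",yd,"yaw x",np.arctan2(xd[1],xd[0]))
mid=(a+b+c+e)[:2]/4; org=mid-yd*.02+xd*.015
print("org",org)
np.savez("fr.npz",yd=yd,xd=xd,org=org)
for n in S:
    q=S[n]["c"]; d=S[n]["d"]>0; x=(q[...,:2]-org)@xd; y=(q[...,:2]-org)@yd; z=q[...,2]
    for nm,m in dict(plate=(abs(z-.008)<.004)&(abs(x)<.11)&(abs(y)<.27), top=(z>.14)&(z<.175)&(abs(x)<.06)&(abs(y)<.25), rim=(abs(z-.123)<.006)&(abs(x)<.065)&(abs(y)<.2),stop=(z>.04)&(z<.09)&(y>.2)&(y<.27)&(abs(x)<.08),lever=(z>.09)&(z<.18)&(x<-.09)&(x>-.18)&(abs(y)<.15)).items():
        m&=d
        if m.sum()>5:
            print(n,nm,m.sum(),*[np.percentile(k[m],[1,50,99]).round(4) for k in(x,y,z)])
    # bystanders: blobs
    m=((z>.03)&(z<.16)&d&(abs(x)<.3)&(abs(y)<.35)).astype(np.uint8)
    k,l,st,_=cv2.connectedComponentsWithStats(m)
    for i in range(1,k):
        if st[i,4]>150:
            mm=l==i; print(n,"blob",st[i],[np.percentile(g[mm],[2,98]).round(3).tolist() for g in(x,y,z)])
E
```

```text
plate [ 0.5345 -0.1913  0.008 ] [ 0.6893 -0.1724  0.008 ] [0.4889 0.2638 0.008 ] [0.6355 0.2676 0.008 ] 0.15594951106047117 0.146649241389105 0.4573788036190571 0.4432769337558633
pad [ 0.46836477 -0.01612972  0.1535497 ] [ 0.46665107 -0.01596967  0.15504279] [ 0.47262534 -0.01957452  0.15880903] [ 0.47038553 -0.01071997  0.15876627]
yd [-0.11037059  0.9938905 ] yaw x 0.11059591135091265
org [0.60416577 0.02370275]
scene plate 6998 [-0.0975 -0.0043  0.0695] [-0.2079 -0.1315  0.2399] [0.0041 0.0067 0.0116]
scene top 511 [-0.0487  0.0035  0.0497] [-0.1362 -0.134  -0.1287] [0.1406 0.1536 0.1601]
scene rim 1388 [-0.0579  0.004   0.0613] [-0.1358 -0.035   0.0682] [0.1172 0.1225 0.1284]
scene stop 902 [-0.053   0.0077  0.0642] [0.2207 0.2377 0.2498] [0.0406 0.0618 0.0716]
scene lever 632 [-0.1467 -0.1233 -0.0906] [-0.0407 -0.0271  0.1497] [0.0923 0.1283 0.1614]
scene blob [  267   141   228   254 26278] [[-0.133, 0.19], [-0.193, 0.238], [0.039, 0.146]]
scene blob [ 166  274   35   41 1090] [[-0.179, -0.135], [-0.267, -0.223], [0.032, 0.085]]
side plate 5107 [-0.1026 -0.0098  0.074 ] [0.0351 0.1397 0.253 ] [0.0045 0.0076 0.0116]
side top 436 [-0.048   0.0028  0.0506] [-0.1331 -0.1279 -0.1247] [0.1402 0.151  0.161 ]
side rim 1203 [-0.0571 -0.0078  0.0621] [-0.1301 -0.0404  0.0699] [0.1172 0.1228 0.1281]
side stop 1281 [-0.0524  0.0126  0.0657] [0.2237 0.2509 0.2542] [0.0405 0.063  0.0718]
side lever 417 [-0.1438 -0.1192 -0.0908] [-0.0385 -0.0221 -0.0087] [0.0981 0.1334 0.1613]
side blob [  179   174   189   199 19758] [[-0.143, 0.193], [-0.22, 0.186], [0.037, 0.147]]
side blob [ 407  251   51   62 2223] [[-0.153, -0.102], [0.157, 0.227], [0.032, 0.111]]
side blob [ 367  315   62   52 1516] [[-0.051, 0.065], [0.225, 0.254], [0.031, 0.071]]
```

```bash
cat >> h.py <<'E'
def st():
    s=read_state(); f=np.load("fr.npz"); R=cv2.Rodrigues(s["orientation"])[0]
    T=np.eye(3); T[:2,0]=f["xd"]; T[:2,1]=f["yd"]; T[:,2]=[0,0,1]   # track->world
    o=np.r_[f["org"],0]
    tip=s["tool_pos"]+R[:,2]*.186
    return s,R,T,o,tip
def go(*targets):
    s,R,T,o,tip=st()
    print("t",round(s["t"],2),"tip(track)",(T.T@(tip-o)).round(4),"F(track)",(T.T@s["force"]).round(2),"open",round(s["opening"],4))
    Rt=np.stack([T[:,0],-T[:,1],-T[:,2]],1)
    print("turn",cv2.Rodrigues(R.T@Rt)[0].ravel().round(4))
    for g in targets:
        print(g,"->",(R.T@(o+T@np.array(g)-(s["tool_pos"]+Rt[:,2]*.186))).round(4))
E
python3 -c "
from h import *
go((-.142,-.025,.2))"
```

```text
t 0.1 tip(track) [-0.4098 -0.5243  0.2178] F(track) [ 0.2  -0.49 -0.46] open 0.0928
turn [-1.600e-03  1.000e-04  3.282e-01]
(-0.142, -0.025, 0.2) -> [ 0.4145 -0.3866  0.0185]
```

Request:
carry_out --targets '[{"hand": 0,"x": 0.04,"y": -0.037,"z": 0,"az": 0.1},{"hand": 0,"x": 0.08,"y": -0.075,"z": 0,"az": 0.2},{"hand": 0,"x": 0.12,"y": -0.112,"z": 0,"az": 0.328},{"hand": 0,"x": 0.16,"y": -0.149,"z": 0,"az": 0.328},{"hand": 0,"x": 0.2,"y": -0.187,"z": 0,"az": 0.328},{"hand": 0,"x": 0.24,"y": -0.224,"z": 0,"az": 0.328},{"hand": 0,"x": 0.28,"y": -0.261,"z": 0,"az": 0.328},{"hand": 0,"x": 0.32,"y": -0.298,"z": 0,"az": 0.328}]'

```text
schema error: expected keys hand, x, y, z, ax, ay, az
```

```bash
python3 -c "
from h import *
go((-.142,-.025,.2))"
```

```text
t 0.1 tip(track) [-0.4098 -0.5243  0.2178] F(track) [ 0.2  -0.49 -0.46] open 0.0928
turn [-1.600e-03  1.000e-04  3.282e-01]
(-0.142, -0.025, 0.2) -> [ 0.4145 -0.3866  0.0185]
```

All seven keys are needed in every row.

Request:
carry_out --targets '[{"hand": 0,"x": 0.04,"y": -0.037,"z": 0,"ax": 0,"ay": 0,"az": 0.1},{"hand": 0,"x": 0.08,"y": -0.075,"z": 0,"ax": 0,"ay": 0,"az": 0.2},{"hand": 0,"x": 0.12,"y": -0.112,"z": 0,"ax": 0,"ay": 0,"az": 0.328},{"hand": 0,"x": 0.16,"y": -0.149,"z": 0,"ax": 0,"ay": 0,"az": 0.328},{"hand": 0,"x": 0.2,"y": -0.187,"z": 0,"ax": 0,"ay": 0,"az": 0.328},{"hand": 0,"x": 0.24,"y": -0.224,"z": 0,"ax": 0,"ay": 0,"az": 0.328},{"hand": 0,"x": 0.28,"y": -0.261,"z": 0,"ax": 0,"ay": 0,"az": 0.328},{"hand": 0,"x": 0.3,"y": -0.28,"z": 0,"ax": 0,"ay": 0,"az": 0.328}]'

```text
t: 1.1
tool_pos: [0.408, -0.1599, 0.4045]
orientation: [-3.136, -0.177, 0.0]
force: [0.6, -0.5, -0.1]
opening: 0.0177
gripper_force: 0.0
```

```bash
python3 -c "
from h import *
go((-.142,-.025,.2))
p,im,d=grab('wrist'); cv2.imwrite('pics/w1.png',im)
c=cloud(p,d);f=np.load('fr.npz');x=(c[...,:2]-f['org'])@f['xd'];y=(c[...,:2]-f['org'])@f['yd'];z=c[...,2]
m=(z>.145)&(z<.175)&(x<-.11)&(x>-.18)&(abs(y+.025)<.06)&(d>0)
print(m.sum(),*[np.percentile(k[m],[2,50,98]).round(4) for k in (x,y,z)] if m.sum() else 0)"
```

```text
t 1.1 tip(track) [-0.2153 -0.1607  0.2185] F(track) [ 0.56 -0.57 -0.07] open 0.0177
turn [-0.0006  0.0001  0.0023]
(-0.142, -0.025, 0.2) -> [ 0.0736 -0.1356  0.0185]
1602 [-0.1471 -0.1389 -0.1297] [-0.0408 -0.0285 -0.0121] [0.1458 0.159  0.1617]
```

View pics/w1.png

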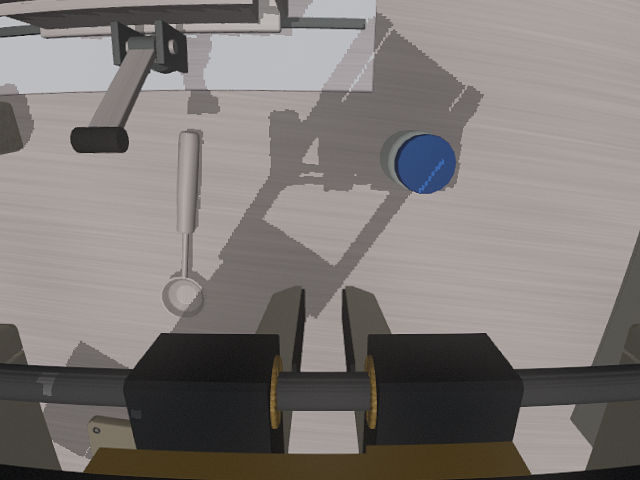

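The wrist picture shows the toe pad at (100,140), with the spoon at (185,220) and the jar at (425,163), both clear of it. The pad measures x −0.139, y −0.026, top 0.161 in the track frame. That agrees with the text.

Request:
carry_out --targets '[{"hand": 0,"x": 0.025,"y": -0.045,"z": 0,"ax": 0,"ay": 0,"az": 0},{"hand": 0,"x": 0.05,"y": -0.09,"z": 0,"ax": 0,"ay": 0,"az": 0},{"hand": 0,"x": 0.073,"y": -0.134,"z": 0.01,"ax": 0,"ay": 0,"az": 0},{"hand": 0,"x": 0.073,"y": -0.134,"z": 0.035,"ax": 0,"ay": 0,"az": 0},{"hand": 0,"x": 0.073,"y": -0.134,"z": 0.05,"ax": 0,"ay": 0,"az": 0},{"hand": 0,"x": 0.073,"y": -0.134,"z": 0.05,"ax": 0,"ay": 0,"az": 0}]'

```text
t: 1.9
tool_pos: [0.4646, -0.0215, 0.3532]
orientation: [-3.136, -0.173, 0.005]
force: [-0.3, -0.8, -0.0]
opening: 0.0005
gripper_force: 0.0
```

```bash
python3 -c "
from h import *
L=[(-.075-.1*np.cos(a),-.026,.078+.1*np.sin(a)+.008) for a in (.8,.7,.6,.5,.4,.3,.2,.1,0,-.1)]
go((-.142,-.026,.17),*L)"
```

```text
t 1.9 tip(track) [-0.1443 -0.0294  0.1672] F(track) [-0.39 -0.77 -0.04] open 0.0005
turn [-0.0007  0.0031 -0.0007]
(-0.142, -0.026, 0.17) -> [ 0.0017 -0.0035 -0.0028]
(np.float64(-0.14467067093471653), -0.026, np.float64(0.1577356090899523)) -> [-0.001  -0.0035  0.0095]
(np.float64(-0.15148421872844886), -0.026, np.float64(0.1504217687237691)) -> [-0.0078 -0.0035  0.0168]
(np.float64(-0.15753356149096784), -0.026, np.float64(0.14246424733950355)) -> [-0.0138 -0.0035  0.0248]
(np.float64(-0.16275825618903728), -0.026, np.float64(0.1339425538604203)) -> [-0.019  -0.0035  0.0333]
(np.float64(-0.16710609940028853), -0.026, np.float64(0.12494183423086505)) -> [-0.0233 -0.0035  0.0423]
(np.float64(-0.17053364891256062), -0.026, np.float64(0.11555202066613396)) -> [-0.0267 -0.0034  0.0517]
(np.float64(-0.17300665778412416), -0.026, np.float64(0.10586693307950612)) -> [-0.0291 -0.0034  0.0614]
(np.float64(-0.17450041652780257), -0.026, np.float64(0.09598334166468281)) -> [-0.0306 -0.0034  0.0713]
(np.float64(-0.175), -0.026, np.float64(0.086)) -> [-0.0311 -0.0034  0.0813]
(np.float64(-0.17450041652780257), -0.026, np.float64(0.07601665833531718)) -> [-0.0305 -0.0034  0.0913]
```

Request:
carry_out --targets '[{"hand": 0,"x": 0.0,"y": -0.003,"z": 0.006,"ax": 0,"ay": 0,"az": 0},{"hand": 0,"x": -0.002,"y": -0.003,"z": 0.01,"ax": 0,"ay": 0,"az": 0},{"hand": 0,"x": -0.005,"y": -0.003,"z": 0.014,"ax": 0,"ay": 0,"az": 0},{"hand": 0,"x": -0.008,"y": -0.003,"z": 0.018,"ax": 0,"ay": 0,"az": 0},{"hand": 0,"x": -0.011,"y": -0.003,"z": 0.022,"ax": 0,"ay": 0,"az": 0},{"hand": 0,"x": -0.014,"y": -0.003,"z": 0.026,"ax": 0,"ay": 0,"az": 0}]'

```text
t: 2.65
tool_pos: [0.4503, -0.0201, 0.3309]
orientation: [3.136, 0.173, -0.002]
force: [-11.6, -2.1, 15.0]
opening: 0.0004
gripper_force: 7.5
```

```bash
python3 -c "
from h import *
go()"
```

```text
t 2.65 tip(track) [-0.158  -0.0268  0.1449] F(track) [-11.71  -0.78  14.95] open 0.0004
turn [ 0.001   0.0014 -0.0004]
```

Request:
carry_out --targets '[{"hand": 0,"x": -0.003,"y": 0,"z": -0.0005,"ax": 0,"ay": 0,"az": 0}]'

```text
t: 2.78
tool_pos: [0.4482, -0.0203, 0.3304]
orientation: [3.136, 0.173, 0.003]
force: [2.3, 0.2, 1.2]
opening: 0.0005
gripper_force: 0.9
```

```bash
python3 -c "
from h import *
go()"
```

```text
t 2.77 tip(track) [-0.1595 -0.0267  0.1444] F(track) [ 2.32 -0.07  1.24] open 0.0005
turn [ 0.0008 -0.002  -0.0005]
```

```bash
python3 -c "
from h import *
p,im,d=grab('wrist'); a=im[200:480,150:490]
q,im2,d2=grab('side'); b=im2[150:270,280:440]
cv2.imwrite('pics/w2.png',np.hstack([cv2.resize(a,(425,350)),cv2.resize(b,(375,350))]))
c=cloud(q,d2);f=np.load('fr.npz');x=(c[...,:2]-f['org'])@f['xd'];y=(c[...,:2]-f['org'])@f['yd'];z=c[...,2]
m=(z>.085)&(x<-.085)&(x>-.18)&(abs(y+.025)<.03)&(d2>0)
for i in np.arange(-.18,-.085,.008):
  k=m&(abs(x-i)<.004)
  print(round(i,3),k.sum(),np.percentile(z[k],[2,20,50,90]).round(3) if k.sum() else '')
"
```

```text
-0.18 2 [0.327 0.327 0.327 0.327]
-0.172 15 [0.176 0.22  0.329 0.335]
-0.164 94 [0.147 0.168 0.191 0.235]
-0.156 177 [0.132 0.156 0.186 0.235]
-0.148 477 [0.131 0.15  0.183 0.243]
-0.14 548 [0.126 0.256 0.277 0.335]
-0.132 670 [0.12  0.263 0.336 0.465]
-0.124 1556 [0.118 0.313 0.391 0.469]
-0.116 697 [0.11  0.363 0.417 0.503]
-0.108 101 [0.098 0.104 0.505 0.52 ]
-0.1 47 [0.092 0.096 0.099 0.103]
-0.092 36 [0.09  0.092 0.094 0.098]
```

View pics/w2.png

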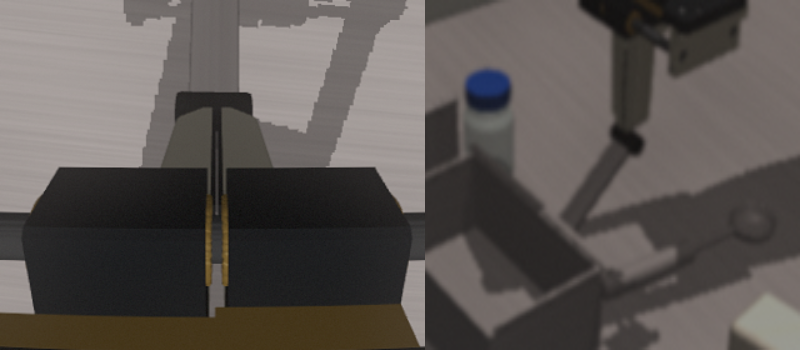

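The left crop shows the closed fingertips still bearing on the pad. The right crop shows the lever about a third of the way down. I'll continue along the contact's rolling path, with less sideways drag.

Request:
carry_out --targets '[{"hand": 0,"x": -0.002,"y": 0,"z": 0.003,"ax": 0,"ay": 0,"az": 0},{"hand": 0,"x": -0.004,"y": 0,"z": 0.006,"ax": 0,"ay": 0,"az": 0}]'

```text
t: 3.12
tool_pos: [0.444, -0.0207, 0.3239]
orientation: [3.136, 0.173, -0.001]
force: [-5.6, -2.5, 7.1]
opening: 0.0002
gripper_force: 3.6
```

```bash
python3 -c "
from h import *
go()"
```

```text
t 3.12 tip(track) [-0.1642 -0.0266  0.1379] F(track) [-5.87 -1.84  7.06] open 0.0002
turn [ 0.0007  0.0004 -0.0002]
```

Request:
carry_out --targets '[{"hand": 0,"x": -0.003,"y": 0,"z": 0.005,"ax": 0,"ay": 0,"az": 0},{"hand": 0,"x": -0.006,"y": 0,"z": 0.01,"ax": 0,"ay": 0,"az": 0},{"hand": 0,"x": -0.008,"y": 0,"z": 0.015,"ax": 0,"ay": 0,"az": 0}]'

```text
t: 3.5
tool_pos: [0.4361, -0.0213, 0.308]
orientation: [-3.137, -0.174, -0.0]
force: [-1.0, -0.5, 1.5]
opening: 0.0003
gripper_force: 0.6
```

```bash
python3 -c "
from h import *
go()"
```

```text
t 3.5 tip(track) [-0.172  -0.0262  0.122 ] F(track) [-1.03 -0.38  1.45] open 0.0003
turn [-0.     -0.0002 -0.    ]
```

Request:
carry_out --targets '[{"hand": 0,"x": -0.002,"y": 0,"z": 0.007,"ax": 0,"ay": 0,"az": 0},{"hand": 0,"x": -0.003,"y": 0,"z": 0.014,"ax": 0,"ay": 0,"az": 0},{"hand": 0,"x": -0.003,"y": 0,"z": 0.021,"ax": 0,"ay": 0,"az": 0},{"hand": 0,"x": -0.003,"y": 0,"z": 0.028,"ax": 0,"ay": 0,"az": 0},{"hand": 0,"x": -0.002,"y": 0,"z": 0.034,"ax": 0,"ay": 0,"az": 0},{"hand": 0,"x": -0.002,"y": 0,"z": 0.041,"ax": 0,"ay": 0,"az": 0},{"hand": 0,"x": -0.002,"y": 0,"z": 0.043,"ax": 0,"ay": 0,"az": 0}]'

```text
t: 4.38
tool_pos: [0.434, -0.0214, 0.2646]
orientation: [-3.137, -0.174, 0.001]
force: [-0.3, -0.5, 0.1]
opening: 0.0004
gripper_force: 0.0
```

```bash
python3 -c "
from h import *
go()"
```

```text
t 4.38 tip(track) [-0.1743 -0.026   0.0786] F(track) [-0.34 -0.5   0.14] open 0.0004
turn [-0.0003  0.0009  0.0002]
```

Past the dead point with no force on the tool. Now I'll press on to feel the bottom.

Request:
carry_out --targets '[{"hand": 0,"x": 0,"y": 0,"z": 0.002,"ax": 0,"ay": 0,"az": 0},{"hand": 0,"x": 0,"y": 0,"z": 0.004,"ax": 0,"ay": 0,"az": 0}]'

```text
t: 4.62
tool_pos: [0.4343, -0.0214, 0.2614]
orientation: [3.137, 0.174, 0.001]
force: [-1.2, 0.5, 3.6]
opening: 0.0006
gripper_force: 2.1
```

```bash
python3 -c "
from h import *
go()"
```

```text
t 4.62 tip(track) [-0.1737 -0.0261  0.0754] F(track) [-1.09  0.64  3.6 ] open 0.0006
turn [ 0.0001 -0.0005  0.0002]
```

Request:
carry_out --targets '[{"hand": 0,"x": 0,"y": 0,"z": 0.0015,"ax": 0,"ay": 0,"az": 0},{"hand": 0,"x": 0,"y": 0,"z": 0.0015,"ax": 0,"ay": 0,"az": 0}]'

```text
t: 4.88
tool_pos: [0.4344, -0.0214, 0.2606]
orientation: [3.137, 0.174, 0.001]
force: [-4.3, -0.7, 8.0]
opening: 0.0005
gripper_force: 4.1
```

```bash
python3 -c "
from h import *
go((-.174,-.026,.2),(-.174,-.2,.2),(0,-.2,.2),(0.001,-.2,.115),(0.001,-.159,.115))"
```

```text
t 4.88 tip(track) [-0.1736 -0.0262  0.0746] F(track) [-4.35 -0.26  7.96] open 0.0005
turn [ 0.0002 -0.0006  0.0003]
(-0.174, -0.026, 0.2) -> [-2.000e-04 -1.000e-04 -1.254e-01]
(-0.174, -0.2, 0.2) -> [-0.0003  0.1739 -0.1253]
(0, -0.2, 0.2) -> [ 0.1737  0.1739 -0.1252]
(0.001, -0.2, 0.115) -> [ 0.1747  0.1739 -0.0402]
(0.001, -0.159, 0.115) -> [ 0.1747  0.1329 -0.0402]
```

Firm stop at 8 N, at the locked height. Now up and round to the push plate.

Request:
carry_out --targets '[{"hand": 0,"x": 0,"y": 0,"z": -0.04,"ax": 0,"ay": 0,"az": 0},{"hand": 0,"x": 0,"y": 0.01,"z": -0.095,"ax": 0,"ay": 0,"az": 0},{"hand": 0,"x": 0.0,"y": 0.06,"z": -0.12,"ax": 0,"ay": 0,"az": 0},{"hand": 0,"x": 0.03,"y": 0.11,"z": -0.12,"ax": 0,"ay": 0,"az": 0},{"hand": 0,"x": 0.065,"y": 0.155,"z": -0.12,"ax": 0,"ay": 0,"az": 0},{"hand": 0,"x": 0.115,"y": 0.174,"z": -0.12,"ax": 0,"ay": 0,"az": 0},{"hand": 0,"x": 0.165,"y": 0.174,"z": -0.1,"ax": 0,"ay": 0,"az": 0},{"hand": 0,"x": 0.175,"y": 0.174,"z": -0.06,"ax": 0,"ay": 0,"az": 0}]'

```text
t: 5.88
tool_pos: [0.6303, -0.1752, 0.3204]
orientation: [3.135, 0.175, 0.007]
force: [-0.2, -0.5, 0.0]
opening: 0.0003
gripper_force: 0.0
```

```bash
python3 -c "
from h import *
go((0.001,-.2,.115),(0.001,-.159,.115))
q,im2,d2=grab('side')
c=cloud(q,d2);f=np.load('fr.npz');x=(c[...,:2]-f['org'])@f['xd'];y=(c[...,:2]-f['org'])@f['yd'];z=c[...,2]
m=(z>.04)&(z<.18)&(x<-.14)&(x>-.19)&(abs(y+.025)<.03)&(d2>0)
print('pad',m.sum(),[np.percentile(k[m],[2,50,98]).round(4) for k in (x,y,z)])
m=(z>.145)&(z<.165)&(abs(x)<.055)&(abs(y+.13)<.02)&(d2>0)
print('plate',[np.percentile(k[m],[2,50,98]).round(4) for k in (x,y,z)])"
```

```text
t 5.88 tip(track) [ 0.0048 -0.2009  0.1344] F(track) [-0.23 -0.47  0.01] open 0.0003
turn [ 0.0016 -0.0042  0.0007]
(0.001, -0.2, 0.115) -> [-0.0031 -0.0006  0.0194]
(0.001, -0.159, 0.115) -> [-0.0031 -0.0416  0.0194]
pad 160 [array([-0.1768, -0.1653, -0.1407]), array([-0.0377, -0.0197, -0.0097]), array([0.0632, 0.0718, 0.075 ])]
plate [array([-0.0462,  0.0029,  0.0496]), array([-0.1331, -0.1282, -0.1246]), array([0.1453, 0.1537, 0.1604])]
```

Lever locked down, with the pad top at about 0.075. Next: descend and approach the plate.

Request:
carry_out --targets '[{"hand": 0,"x": -0.002,"y": 0,"z": 0.02,"ax": 0,"ay": 0,"az": 0},{"hand": 0,"x": -0.002,"y": -0.015,"z": 0.02,"ax": 0,"ay": 0,"az": 0},{"hand": 0,"x": -0.002,"y": -0.03,"z": 0.02,"ax": 0,"ay": 0,"az": 0},{"hand": 0,"x": -0.002,"y": -0.038,"z": 0.02,"ax": 0,"ay": 0,"az": 0},{"hand": 0,"x": -0.002,"y": -0.04,"z": 0.02,"ax": 0,"ay": 0,"az": 0}]'

```text
t: 6.55
tool_pos: [0.6211, -0.1346, 0.3012]
orientation: [3.136, 0.176, 0.003]
force: [-1.1, -0.6, -0.4]
opening: 0.0004
gripper_force: 0.0
```

```bash
python3 -c "
from h import *
go()"
```

```text
t 6.55 tip(track) [-0.0003 -0.1593  0.1152] F(track) [-1.13 -0.44 -0.45] open 0.0004
turn [ 0.0008 -0.0019  0.0013]
```

Request:
carry_out --targets '[{"hand": 0,"x": 0,"y": -0.001,"z": 0,"ax": 0,"ay": 0,"az": 0},{"hand": 0,"x": 0,"y": -0.002,"z": 0,"ax": 0,"ay": 0,"az": 0},{"hand": 0,"x": 0,"y": -0.003,"z": 0,"ax": 0,"ay": 0,"az": 0},{"hand": 0,"x": 0,"y": -0.004,"z": 0,"ax": 0,"ay": 0,"az": 0}]'

```text
t: 7.05
tool_pos: [0.6204, -0.1317, 0.2996]
orientation: [-3.137, -0.173, 0.0]
force: [-0.5, 0.8, -0.7]
opening: 0.0005
gripper_force: 0.0
```

```bash
python3 -c "
from h import *
go()"
```

```text
t 7.05 tip(track) [-0.001  -0.1562  0.1136] F(track) [-0.41  0.81 -0.66] open 0.0005
turn [-0.0001  0.0002 -0.0001]
```

Request:
carry_out --targets '[{"hand": 0,"x": 0,"y": -0.001,"z": 0,"ax": 0,"ay": 0,"az": 0},{"hand": 0,"x": 0,"y": -0.002,"z": 0,"ax": 0,"ay": 0,"az": 0}]'

```text
t: 7.3
tool_pos: [0.6202, -0.1295, 0.2997]
orientation: [-3.137, -0.174, 0.0]
force: [0.9, 0.1, 0.3]
opening: -0.0
gripper_force: 0.0
```

Request:
carry_out --targets '[{"hand": 0,"x": 0,"y": -0.001,"z": 0,"ax": 0,"ay": 0,"az": 0},{"hand": 0,"x": 0,"y": -0.001,"z": 0,"ax": 0,"ay": 0,"az": 0}]'

```text
t: 7.55
tool_pos: [0.6201, -0.1284, 0.2997]
orientation: [-3.137, -0.174, 0.0]
force: [0.2, 0.9, -0.3]
opening: 0.0003
gripper_force: 0.0
```

Request:
carry_out --targets '[{"hand": 0,"x": 0,"y": -0.001,"z": 0,"ax": 0,"ay": 0,"az": 0},{"hand": 0,"x": 0,"y": -0.0015,"z": 0,"ax": 0,"ay": 0,"az": 0}]'

```text
t: 7.8
tool_pos: [0.62, -0.127, 0.2997]
orientation: [3.137, 0.174, -0.0]
force: [0.4, -0.7, -0.1]
opening: 0.0004
gripper_force: 0.0
```

Request:
carry_out --targets '[{"hand": 0,"x": 0,"y": -0.001,"z": 0,"ax": 0,"ay": 0,"az": 0}]'

```text
t: 7.92
tool_pos: [0.6198, -0.126, 0.2997]
orientation: [3.137, 0.174, 0.0]
force: [0.3, -0.6, -0.0]
opening: 0.0003
gripper_force: 1.0
```

Request:
carry_out --targets '[{"hand": 0,"x": 0,"y": -0.001,"z": 0,"ax": 0,"ay": 0,"az": 0}]'

```text
t: 8.05
tool_pos: [0.6198, -0.1255, 0.2998]
orientation: [3.136, 0.173, 0.0]
force: [1.5, -5.0, -1.4]
opening: -0.0001
gripper_force: 2.7
```

Request:
carry_out --targets '[{"hand": 0,"x": 0,"y": -0.0007,"z": 0,"ax": 0,"ay": 0,"az": 0}]'

```text
t: 8.18
tool_pos: [0.6197, -0.1252, 0.2998]
orientation: [3.135, 0.173, 0.001]
force: [1.5, -7.4, -2.0]
opening: 0.0007
gripper_force: 3.7
```

Request:
carry_out --targets '[{"hand": 0,"x": 0,"y": -0.0003,"z": 0,"ax": 0,"ay": 0,"az": 0}]'

```text
t: 8.3
tool_pos: [0.6197, -0.1251, 0.2998]
orientation: [3.135, 0.173, 0.001]
force: [2.1, -7.4, -1.4]
opening: 0.0007
gripper_force: 3.8
```

Request:
carry_out --targets '[{"hand": 0,"x": 0,"y": -0.0007,"z": 0,"ax": 0,"ay": 0,"az": 0},{"hand": 0,"x": 0,"y": -0.0007,"z": 0,"ax": 0,"ay": 0,"az": 0}]'

```text
t: 8.55
tool_pos: [0.6196, -0.1248, 0.2998]
orientation: [3.134, 0.172, 0.001]
force: [1.0, -8.7, -2.3]
opening: 0.0004
gripper_force: 4.6
```

Request:
carry_out --targets '[{"hand": 0,"x": 0,"y": -0.0002,"z": 0,"ax": 0,"ay": 0,"az": 0},{"hand": 0,"x": 0,"y": -0.0002,"z": 0,"ax": 0,"ay": 0,"az": 0},{"hand": 0,"x": 0,"y": -0.0002,"z": 0,"ax": 0,"ay": 0,"az": 0}]'

```text
t: 8.93
tool_pos: [0.6196, -0.1247, 0.2998]
orientation: [3.134, 0.172, 0.001]
force: [1.7, -8.9, -2.4]
opening: 0.0002
gripper_force: 4.9
```

Request:
carry_out --targets '[{"hand": 0,"x": 0,"y": -0.0005,"z": 0,"ax": 0,"ay": 0,"az": 0},{"hand": 0,"x": 0,"y": -0.0005,"z": 0,"ax": 0,"ay": 0,"az": 0},{"hand": 0,"x": 0,"y": -0.0006,"z": 0,"ax": 0,"ay": 0,"az": 0},{"hand": 0,"x": 0,"y": -0.0006,"z": 0,"ax": 0,"ay": 0,"az": 0}]'

```text
t: 9.43
tool_pos: [0.6196, -0.1245, 0.2999]
orientation: [3.133, 0.172, 0.001]
force: [2.6, -11.8, -2.3]
opening: 0.0002
gripper_force: 5.7
```

Request:
carry_out --targets '[{"hand": 0,"x": 0,"y": -0.0001,"z": 0,"ax": 0,"ay": 0,"az": 0},{"hand": 0,"x": 0,"y": -0.0001,"z": 0,"ax": 0,"ay": 0,"az": 0},{"hand": 0,"x": 0,"y": -0.0002,"z": 0,"ax": 0,"ay": 0,"az": 0},{"hand": 0,"x": 0,"y": -0.0002,"z": 0,"ax": 0,"ay": 0,"az": 0},{"hand": 0,"x": 0,"y": -0.0003,"z": 0,"ax": 0,"ay": 0,"az": 0},{"hand": 0,"x": 0,"y": -0.0003,"z": 0,"ax": 0,"ay": 0,"az": 0}]'

```text
t: 10.18
tool_pos: [0.6196, -0.1243, 0.2998]
orientation: [3.133, 0.171, 0.001]
force: [2.1, -12.6, -2.9]
opening: 0.0005
gripper_force: 6.1
```

```bash
python3 -c "
from h import *
go((.001,-.2,.12),(-.174,-.026,.13),(-.174,-.026,.05))"
```

```text
t 10.18 tip(track) [-0.0009 -0.1496  0.1138] F(track) [  0.71 -12.74  -2.92] open 0.0005
turn [ 0.0039 -0.0007 -0.0013]
(0.001, -0.2, 0.12) -> [ 0.0021  0.0512 -0.006 ]
(-0.174, -0.026, 0.13) -> [-0.1731 -0.1225 -0.0168]
(-0.174, -0.026, 0.05) -> [-0.1732 -0.1229  0.0632]
```

It held about 1.3 s at 9–12.6 N with almost no motion. Back off and go round to above the lever with the fingers part open.

Request:
carry_out --targets '[{"hand": 0,"x": 0,"y": 0.02,"z": 0,"ax": 0,"ay": 0,"az": 0},{"hand": 0,"x": 0,"y": 0.05,"z": -0.03,"ax": 0,"ay": 0,"az": 0},{"hand": 0,"x": -0.04,"y": 0.05,"z": -0.07,"ax": 0,"ay": 0,"az": 0},{"hand": 60,"x": -0.09,"y": 0.035,"z": -0.08,"ax": 0,"ay": 0,"az": 0},{"hand": 60,"x": -0.135,"y": -0.005,"z": -0.08,"ax": 0,"ay": 0,"az": 0},{"hand": 60,"x": -0.165,"y": -0.055,"z": -0.07,"ax": 0,"ay": 0,"az": 0},{"hand": 60,"x": -0.173,"y": -0.1,"z": -0.05,"ax": 0,"ay": 0,"az": 0},{"hand": 60,"x": -0.173,"y": -0.122,"z": -0.02,"ax": 0,"ay": 0,"az": 0}]'

```text
t: 11.18
tool_pos: [0.4336, -0.0189, 0.3205]
orientation: [-3.136, -0.175, -0.005]
force: [0.2, -0.6, -0.0]
opening: 0.0461
gripper_force: 0.0
```

```bash
python3 -c "
from h import *
go((-.174,-.026,.13),(-.174,-.026,.05))
p,im,d=grab('wrist');q,i2,_=grab('side');cv2.imwrite('pics/w3.png',np.hstack([cv2.resize(im,(480,360)),cv2.resize(i2[140:290,270:403],(320,360))]))
c=cloud(p,d);f=np.load('fr.npz');x=(c[...,:2]-f['org'])@f['xd'];y=(c[...,:2]-f['org'])@f['yd'];z=c[...,2]
m=(z>.05)&(z<.09)&(x<-.15)&(x>-.21)&(abs(y+.025)<.05)&(d>0)
print(m.sum(),[np.percentile(k[m],[2,50,98]).round(4) for k in (x,y,z)] if m.sum() else 0)
m=(z>.05)&(z<.09)&(x<-.1)&(x>-.15)&(abs(y+.025)<.05)&(d>0)
print('bar',m.sum(),[np.percentile(k[m],[2,50,98]).round(4) for k in (x,y,z)] if m.sum() else 0)"
```

```text
t 11.18 tip(track) [-0.1736 -0.0235  0.1345] F(track) [ 0.12 -0.58 -0.01] open 0.0461
turn [-0.0001 -0.0032  0.0011]
(-0.174, -0.026, 0.13) -> [0.0002 0.0025 0.0045]
(-0.174, -0.026, 0.05) -> [-0.0001  0.0025  0.0845]
1820 [array([-0.1798, -0.1673, -0.1507]), array([-0.0393, -0.0255, -0.0117]), array([0.0693, 0.0726, 0.0757])]
bar 2776 [array([-0.149 , -0.1237, -0.1007]), array([-0.0355, -0.026 , -0.0165]), array([0.0725, 0.0755, 0.0784])]
```

View pics/w3.png

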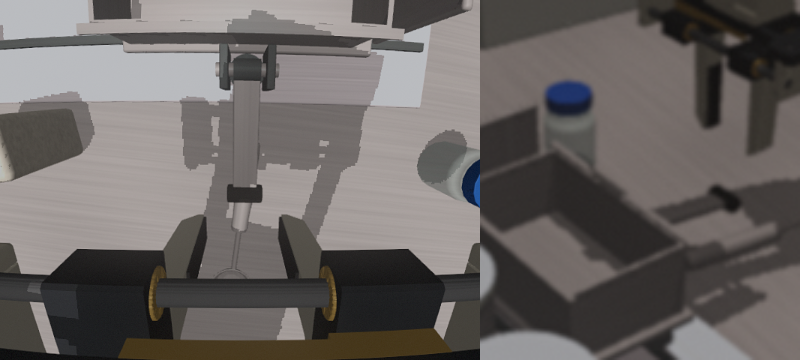

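The left picture shows the lever down, with the pad at (245,193) centred between the open fingers. The side crop shows it level, and the spoon lies low beneath. I'll descend astride the pad and pinch it.

Request:
carry_out --targets '[{"hand": 60,"x": 0,"y": 0.002,"z": 0.02,"ax": 0,"ay": 0,"az": 0},{"hand": 60,"x": 0,"y": 0.002,"z": 0.045,"ax": 0,"ay": 0,"az": 0},{"hand": 60,"x": 0,"y": 0.002,"z": 0.07,"ax": 0,"ay": 0,"az": 0},{"hand": 60,"x": 0,"y": 0.002,"z": 0.082,"ax": 0,"ay": 0,"az": 0},{"hand": 60,"x": 0,"y": 0.002,"z": 0.082,"ax": 0,"ay": 0,"az": 0}]' --newtons 10

```text
t: 11.9
tool_pos: [0.4343, -0.0226, 0.2377]
orientation: [-3.137, -0.173, 0.002]
force: [1.2, -0.6, 0.2]
opening: 0.0556
gripper_force: 0.0
```

Request:
carry_out --targets '[{"hand": 25,"x": 0,"y": 0,"z": 0,"ax": 0,"ay": 0,"az": 0},{"hand": 25,"x": 0,"y": 0,"z": 0,"ax": 0,"ay": 0,"az": 0},{"hand": 25,"x": 0,"y": 0,"z": 0,"ax": 0,"ay": 0,"az": 0},{"hand": 25,"x": 0,"y": 0,"z": 0,"ax": 0,"ay": 0,"az": 0}]' --newtons 10

```text
t: 12.4
tool_pos: [0.4345, -0.0212, 0.2383]
orientation: [-3.134, -0.174, -0.002]
force: [0.7, 8.4, 2.0]
opening: 0.0301
gripper_force: 10.0
```

```bash
python3 -c "
from h import *
go()"
```

```text
t 12.4 tip(track) [-0.1734 -0.0254  0.0523] F(track) [1.67 8.24 1.99] open 0.0301
turn [-0.0025 -0.0013  0.0002]
```

Request:
carry_out --targets '[{"hand": 25,"x": 0,"y": -0.0013,"z": 0,"ax": 0,"ay": 0,"az": 0},{"hand": 25,"x": 0,"y": -0.0013,"z": -0.003,"ax": 0,"ay": 0,"az": 0},{"hand": 25,"x": 0,"y": -0.0013,"z": -0.007,"ax": 0,"ay": 0,"az": 0}]' --newtons 10

```text
t: 12.78
tool_pos: [0.4339, -0.0207, 0.2445]
orientation: [-3.137, -0.174, 0.001]
force: [3.3, 1.9, -7.0]
opening: 0.0299
gripper_force: 10.0
```

```bash
python3 -c "
from h import *
go()"
```

```text
t 12.78 tip(track) [-0.1742 -0.0253  0.0585] F(track) [ 3.49  1.51 -6.97] open 0.0299
turn [-0.0003  0.0005  0.0003]
```

Request:
carry_out --targets '[{"hand": 25,"x": 0,"y": 0,"z": -0.006,"ax": 0,"ay": 0,"az": 0},{"hand": 25,"x": 0,"y": 0,"z": -0.012,"ax": 0,"ay": 0,"az": 0},{"hand": 25,"x": 0.001,"y": 0,"z": -0.018,"ax": 0,"ay": 0,"az": 0},{"hand": 25,"x": 0.003,"y": 0,"z": -0.024,"ax": 0,"ay": 0,"az": 0}]' --newtons 10

```text
t: 13.28
tool_pos: [0.4362, -0.0206, 0.2685]
orientation: [-3.137, -0.174, 0.006]
force: [-6.5, 0.2, -3.5]
opening: 0.0301
gripper_force: 10.0
```

```bash
python3 -c "
from h import *
go()"
```

```text
t 13.28 tip(track) [-0.1725 -0.0254  0.0825] F(track) [-6.45  0.97 -3.52] open 0.0301
turn [-0.0002  0.0036  0.0002]
```

Request:
carry_out --targets '[{"hand": 25,"x": -0.001,"y": 0,"z": -0.006,"ax": 0,"ay": 0,"az": 0},{"hand": 25,"x": 0,"y": 0,"z": -0.012,"ax": 0,"ay": 0,"az": 0},{"hand": 25,"x": 0.003,"y": 0,"z": -0.018,"ax": 0,"ay": 0,"az": 0},{"hand": 25,"x": 0.006,"y": 0,"z": -0.025,"ax": 0,"ay": 0,"az": 0}]' --newtons 10

```text
t: 13.78
tool_pos: [0.4432, -0.0199, 0.2943]
orientation: [3.136, 0.174, -0.0]
force: [-1.0, 0.4, -1.6]
opening: 0.0297
gripper_force: 10.0
```

```bash
python3 -c "
from h import *
go()"
```

```text
t 13.78 tip(track) [-0.1649 -0.0257  0.1083] F(track) [-0.98  0.52 -1.62] open 0.0297
turn [0.0004 0.0003 0.0001]
```

Request:
carry_out --targets '[{"hand": 25,"x": 0.003,"y": 0,"z": -0.006,"ax": 0,"ay": 0,"az": 0},{"hand": 25,"x": 0.007,"y": 0,"z": -0.0115,"ax": 0,"ay": 0,"az": 0},{"hand": 25,"x": 0.01,"y": 0,"z": -0.0155,"ax": 0,"ay": 0,"az": 0},{"hand": 25,"x": 0.013,"y": 0,"z": -0.0195,"ax": 0,"ay": 0,"az": 0},{"hand": 25,"x": 0.0165,"y": 0,"z": -0.0235,"ax": 0,"ay": 0,"az": 0},{"hand": 25,"x": 0.019,"y": 0,"z": -0.026,"ax": 0,"ay": 0,"az": 0}]' --newtons 10

```text
t: 14.52
tool_pos: [0.4625, -0.0177, 0.3204]
orientation: [3.137, 0.174, 0.002]
force: [-0.3, -1.7, 3.0]
opening: 0.0297
gripper_force: 10.0
```

```bash
python3 -c "
from h import *
go((-.141,-.026,.14))"
```

```text
t 14.53 tip(track) [-0.1451 -0.0256  0.1344] F(track) [-0.46 -1.63  2.96] open 0.0297
turn [ 0.0003 -0.0014  0.0002]
(-0.141, -0.026, 0.14) -> [ 0.0044  0.0004 -0.0056]
```

Request:
carry_out --targets '[{"hand": 25,"x": 0.003,"y": 0,"z": -0.003,"ax": 0,"ay": 0,"az": 0},{"hand": 55,"x": 0.003,"y": 0,"z": -0.003,"ax": 0,"ay": 0,"az": 0},{"hand": 55,"x": 0.003,"y": 0,"z": -0.003,"ax": 0,"ay": 0,"az": 0},{"hand": 55,"x": 0.003,"y": 0,"z": -0.003,"ax": 0,"ay": 0,"az": 0},{"hand": 55,"x": 0.0,"y": 0,"z": -0.03,"ax": 0,"ay": 0,"az": 0},{"hand": 55,"x": 0.0,"y": 0,"z": -0.07,"ax": 0,"ay": 0,"az": 0},{"hand": 0,"x": 0.0,"y": 0.03,"z": -0.09,"ax": 0,"ay": 0,"az": 0},{"hand": 0,"x": 0.0,"y": 0.07,"z": -0.09,"ax": 0,"ay": 0,"az": 0}]' --newtons 10

```text
t: 15.52
tool_pos: [0.4702, -0.0876, 0.4121]
orientation: [3.135, 0.177, 0.006]
force: [-0.7, -0.6, 0.9]
opening: 0.0358
gripper_force: 0.0
```

```bash
cat > look.py <<'E'
from h import *
f=np.load('fr.npz')
for n in ('side','scene'):
    q,im,d=grab(n);c=cloud(q,d);x=(c[...,:2]-f['org'])@f['xd'];y=(c[...,:2]-f['org'])@f['yd'];z=c[...,2]
    for nm,m in dict(plate=(z>.145)&(z<.165)&(abs(x)<.052)&(y<.06)&(y>-.15),padUp=(z>.14)&(z<.166)&(x<-.125)&(x>-.15)&(y<.15)&(y>-.05),padDn=(z>.055)&(z<.085)&(x<-.155)&(x>-.185)&(y<.15)&(y>-.05),rimfront=(abs(z-.12)<.006)&(abs(x)<.04)&(y<.25)&(y>.03)).items():
        m&=d>0; print(n,nm,m.sum(),[np.percentile(k[m],[2,50,98]).round(4) for k in (x,y,z)] if m.sum()>9 else '')
    cv2.imwrite(f'pics/{n}L.png',im)
E
python3 -c "
from h import *
go((.001,-.2,.2),(.001,-.2,.115),(.001,-.158,.115))";python3 look.py
```

```text
t 15.53 tip(track) [-0.1448 -0.0961  0.2261] F(track) [-0.78 -0.56  0.87] open 0.0358
turn [ 0.0014 -0.0039  0.0022]
(0.001, -0.2, 0.2) -> [0.1461 0.1045 0.0268]
(0.001, -0.2, 0.115) -> [0.1458 0.1043 0.1118]
(0.001, -0.158, 0.115) -> [0.1459 0.0623 0.1118]
side plate 333 [array([-0.0469,  0.0028,  0.0496]), array([-0.1328, -0.1283, -0.1249]), array([0.1453, 0.1539, 0.1607])]
side padUp 158 [array([-0.1439, -0.1331, -0.126 ]), array([-0.0378, -0.0212, -0.0094]), array([0.1417, 0.1541, 0.1614])]
side padDn 0 
side rimfront 180 [array([-0.0387,  0.0015,  0.0382]), array([0.0622, 0.065 , 0.0673]), array([0.1142, 0.1194, 0.1238])]
scene plate 418 [array([-0.0469,  0.0029,  0.0494]), array([-0.1362, -0.1341, -0.1294]), array([0.1454, 0.1555, 0.1597])]
scene padUp 222 [array([-0.1453, -0.1345, -0.1262]), array([-0.0412, -0.029 , -0.0119]), array([0.1407, 0.1548, 0.1609])]
scene padDn 0 
scene rimfront 181 [array([-0.0383,  0.0006,  0.0381]), array([0.06  , 0.0624, 0.0649]), array([0.1141, 0.1194, 0.124 ])]
```

The lever is back fully up (pad top 0.161) and the trolley hasn't moved. Back to the push plate.

Request:
carry_out --targets '[{"hand": 0,"x": 0.02,"y": 0.045,"z": 0.02,"ax": 0,"ay": 0,"az": 0},{"hand": 0,"x": 0.055,"y": 0.085,"z": 0.025,"ax": 0,"ay": 0,"az": 0},{"hand": 0,"x": 0.1,"y": 0.104,"z": 0.04,"ax": 0,"ay": 0,"az": 0},{"hand": 0,"x": 0.14,"y": 0.104,"z": 0.075,"ax": 0,"ay": 0,"az": 0},{"hand": 0,"x": 0.145,"y": 0.104,"z": 0.11,"ax": 0,"ay": 0,"az": 0},{"hand": 0,"x": 0.145,"y": 0.085,"z": 0.11,"ax": 0,"ay": 0,"az": 0},{"hand": 0,"x": 0.145,"y": 0.065,"z": 0.11,"ax": 0,"ay": 0,"az": 0},{"hand": 0,"x": 0.145,"y": 0.06,"z": 0.11,"ax": 0,"ay": 0,"az": 0}]'

```text
t: 16.62
tool_pos: [0.6206, -0.1288, 0.3023]
orientation: [3.136, 0.177, 0.005]
force: [-0.5, 1.4, 0.0]
opening: 0.0004
gripper_force: 0.0
```

```bash
python3 -c "
from h import *
go((.001,-.152,.115),(.001,-.03,.115))"
```

```text
t 16.62 tip(track) [ 1.000e-04 -1.536e-01  1.163e-01] F(track) [-0.34  1.45  0.  ] open 0.0004
turn [ 0.0009 -0.0031  0.0021]
(0.001, -0.152, 0.115) -> [ 0.0015 -0.0014  0.0013]
(0.001, -0.03, 0.115) -> [ 0.0018 -0.1234  0.0012]
```

Request:
carry_out --targets '[{"hand": 0,"x": 0,"y": -0.002,"z": 0,"ax": 0,"ay": 0,"az": 0},{"hand": 0,"x": 0,"y": -0.004,"z": 0,"ax": 0,"ay": 0,"az": 0},{"hand": 0,"x": 0,"y": -0.007,"z": 0,"ax": 0,"ay": 0,"az": 0},{"hand": 0,"x": 0,"y": -0.011,"z": 0,"ax": 0,"ay": 0,"az": 0},{"hand": 0,"x": 0,"y": -0.016,"z": 0,"ax": 0,"ay": 0,"az": 0},{"hand": 0,"x": 0,"y": -0.021,"z": 0,"ax": 0,"ay": 0,"az": 0},{"hand": 0,"x": 0,"y": -0.026,"z": 0,"ax": 0,"ay": 0,"az": 0},{"hand": 0,"x": 0,"y": -0.031,"z": 0,"ax": 0,"ay": 0,"az": 0}]'

```text
t: 17.62
tool_pos: [0.6169, -0.0997, 0.2996]
orientation: [-3.137, -0.174, 0.0]
force: [1.7, -1.9, -0.3]
opening: 0.0004
gripper_force: 0.7
```

Request:
carry_out --targets '[{"hand": 0,"x": 0,"y": -0.005,"z": 0,"ax": 0,"ay": 0,"az": 0},{"hand": 0,"x": 0,"y": -0.01,"z": 0,"ax": 0,"ay": 0,"az": 0},{"hand": 0,"x": 0,"y": -0.015,"z": 0,"ax": 0,"ay": 0,"az": 0},{"hand": 0,"x": 0,"y": -0.02,"z": 0,"ax": 0,"ay": 0,"az": 0},{"hand": 0,"x": 0,"y": -0.025,"z": 0,"ax": 0,"ay": 0,"az": 0},{"hand": 0,"x": 0,"y": -0.03,"z": 0,"ax": 0,"ay": 0,"az": 0},{"hand": 0,"x": 0,"y": -0.035,"z": 0,"ax": 0,"ay": 0,"az": 0},{"hand": 0,"x": 0,"y": -0.04,"z": 0,"ax": 0,"ay": 0,"az": 0}]'

```text
t: 18.62
tool_pos: [0.6125, -0.06, 0.2998]
orientation: [3.137, 0.174, -0.0]
force: [1.2, -0.9, 0.1]
opening: 0.0006
gripper_force: 0.7
```

```bash
python3 -c "
from h import *
go()"; python3 look.py
```

```text
t 18.62 tip(track) [-0.001  -0.0841  0.1138] F(track) [ 1.05 -1.01  0.11] open 0.0006
turn [0.     0.     0.0002]
side plate 343 [array([-0.0422,  0.0095,  0.0502]), array([-0.0965, -0.0624, -0.0586]), array([0.1453, 0.1535, 0.1639])]
side padUp 176 [array([-0.1435, -0.1326, -0.1257]), array([0.028 , 0.0448, 0.0568]), array([0.1415, 0.1536, 0.1619])]
side padDn 0 
side rimfront 186 [array([-0.0375,  0.0023,  0.0381]), array([0.1284, 0.1315, 0.134 ]), array([0.1144, 0.1198, 0.1239])]
scene plate 257 [array([-0.0059,  0.0221,  0.0504]), array([-0.102 , -0.0675, -0.062 ]), array([0.1455, 0.155 , 0.163 ])]
scene padUp 0 
scene padDn 0 
scene rimfront 172 [array([-0.0379, -0.0001,  0.0371]), array([0.1276, 0.1305, 0.1338]), array([0.1142, 0.1196, 0.1244])]
```

View pics/sideL.png

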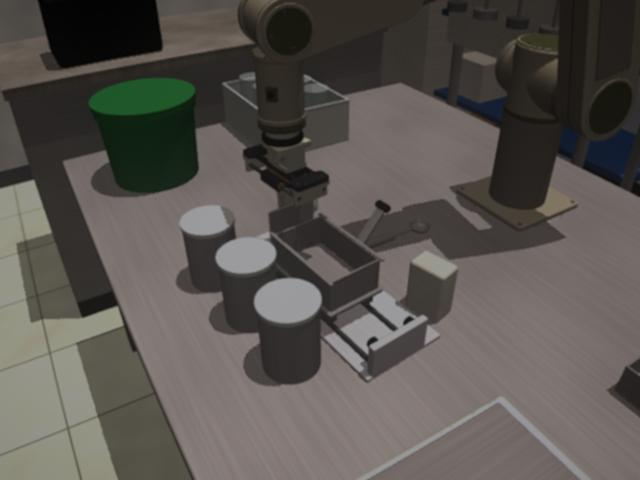

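The side view shows the trolley about 66 mm further on with its lever up at (382,207). The tins and salt pack are untouched, and the buffers at (372,342) and (408,322) still stand clear ahead. I'll continue, slowing near the end.

Request:
carry_out --targets '[{"hand": 0,"x": 0,"y": -0.004,"z": 0,"ax": 0,"ay": 0,"az": 0},{"hand": 0,"x": 0,"y": -0.008,"z": 0,"ax": 0,"ay": 0,"az": 0},{"hand": 0,"x": 0,"y": -0.012,"z": 0,"ax": 0,"ay": 0,"az": 0},{"hand": 0,"x": 0,"y": -0.016,"z": 0,"ax": 0,"ay": 0,"az": 0},{"hand": 0,"x": 0,"y": -0.02,"z": 0,"ax": 0,"ay": 0,"az": 0},{"hand": 0,"x": 0,"y": -0.024,"z": 0,"ax": 0,"ay": 0,"az": 0},{"hand": 0,"x": 0,"y": -0.028,"z": 0,"ax": 0,"ay": 0,"az": 0},{"hand": 0,"x": 0,"y": -0.032,"z": 0,"ax": 0,"ay": 0,"az": 0}]'

```text
t: 19.73
tool_pos: [0.609, -0.0282, 0.2998]
orientation: [3.137, 0.174, 0.0]
force: [0.4, -1.0, -0.5]
opening: 0.0004
gripper_force: 0.6
```

Request:
carry_out --targets '[{"hand": 0,"x": 0,"y": -0.002,"z": 0,"ax": 0,"ay": 0,"az": 0},{"hand": 0,"x": 0,"y": -0.004,"z": 0,"ax": 0,"ay": 0,"az": 0},{"hand": 0,"x": 0,"y": -0.006,"z": 0,"ax": 0,"ay": 0,"az": 0},{"hand": 0,"x": 0,"y": -0.008,"z": 0,"ax": 0,"ay": 0,"az": 0}]'

```text
t: 20.23
tool_pos: [0.6082, -0.0205, 0.2998]
orientation: [3.137, 0.174, 0.0]
force: [0.7, -1.0, -0.3]
opening: 0.0002
gripper_force: 0.6
```

```bash
python3 -c "
from h import *
go()
f=np.load('fr.npz')
q,im,d=grab('side');c=cloud(q,d);x=(c[...,:2]-f['org'])@f['xd'];y=(c[...,:2]-f['org'])@f['yd'];z=c[...,2]
m=(abs(x)<.07)&(y>.12)&(y<.26)&(d>0)
# front rim / stop / gap
for lo,hi in ((.11,.125),(.06,.072),(.03,.055)):
  k=m&(z>lo)&(z<hi); print(lo,np.percentile(y[k],[1,10,50,90,99]).round(4))
cv2.imwrite('pics/s3.png',cv2.resize(im[230:390,270:470],(800,600)))"
```

```text
t 20.23 tip(track) [-0.0009 -0.0444  0.1138] F(track) [ 0.58 -1.03 -0.26] open 0.0002
turn [ 0.0001 -0.0002  0.0001]
0.11 [0.121  0.1311 0.1698 0.1727 0.1779]
0.06 [0.1252 0.1702 0.2424 0.2522 0.2537]
0.03 [0.1276 0.1733 0.2516 0.2532 0.2542]
```

View pics/s3.png

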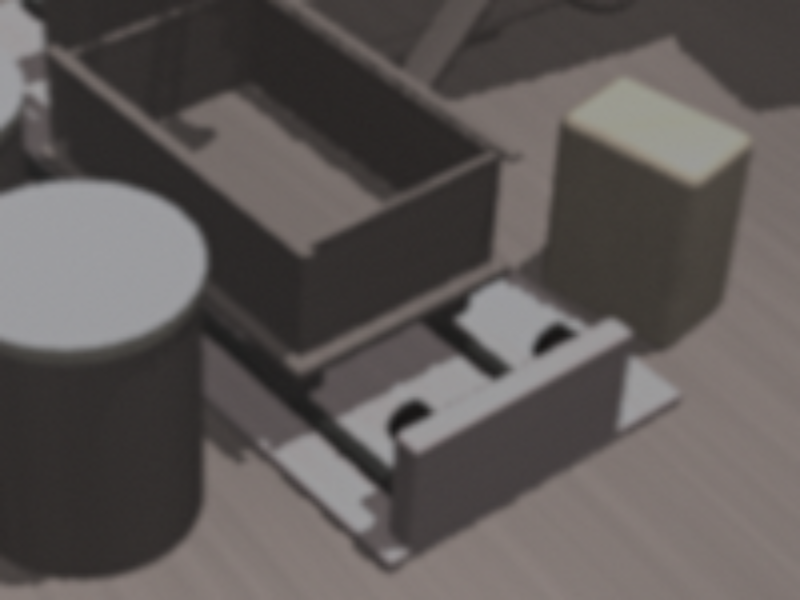

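The crop shows the deck's front edge at about (400,310) and the buffers at (410,415) and (555,340), with roughly 40 mm left and the salt pack clear to the side.

Request:
carry_out --targets '[{"hand": 0,"x": 0,"y": -0.003,"z": 0,"ax": 0,"ay": 0,"az": 0},{"hand": 0,"x": 0,"y": -0.006,"z": 0,"ax": 0,"ay": 0,"az": 0},{"hand": 0,"x": 0,"y": -0.009,"z": 0,"ax": 0,"ay": 0,"az": 0},{"hand": 0,"x": 0,"y": -0.012,"z": 0,"ax": 0,"ay": 0,"az": 0},{"hand": 0,"x": 0,"y": -0.015,"z": 0,"ax": 0,"ay": 0,"az": 0},{"hand": 0,"x": 0,"y": -0.018,"z": 0,"ax": 0,"ay": 0,"az": 0},{"hand": 0,"x": 0,"y": -0.02,"z": 0,"ax": 0,"ay": 0,"az": 0},{"hand": 0,"x": 0,"y": -0.022,"z": 0,"ax": 0,"ay": 0,"az": 0}]'

```text
t: 21.28
tool_pos: [0.6057, 0.0014, 0.2998]
orientation: [3.137, 0.174, 0.0]
force: [2.4, -1.0, -0.3]
opening: 0.0005
gripper_force: 0.6
```

Request:
carry_out --targets '[{"hand": 0,"x": 0,"y": -0.0015,"z": 0,"ax": 0,"ay": 0,"az": 0},{"hand": 0,"x": 0,"y": -0.003,"z": 0,"ax": 0,"ay": 0,"az": 0},{"hand": 0,"x": 0,"y": -0.0045,"z": 0,"ax": 0,"ay": 0,"az": 0}]'

```text
t: 21.65
tool_pos: [0.6052, 0.0058, 0.2998]
orientation: [3.137, 0.174, 0.0]
force: [1.6, -1.1, -0.2]
opening: 0.0008
gripper_force: 0.6
```

Request:
carry_out --targets '[{"hand": 0,"x": 0,"y": -0.0015,"z": 0,"ax": 0,"ay": 0,"az": 0},{"hand": 0,"x": 0,"y": -0.003,"z": 0,"ax": 0,"ay": 0,"az": 0}]'

```text
t: 21.9
tool_pos: [0.6048, 0.0088, 0.2997]
orientation: [-3.137, -0.174, -0.0]
force: [0.4, -1.4, -0.1]
opening: 0.0002
gripper_force: 0.6
```

Request:
carry_out --targets '[{"hand": 0,"x": 0,"y": -0.0015,"z": 0,"ax": 0,"ay": 0,"az": 0},{"hand": 0,"x": 0,"y": -0.003,"z": 0,"ax": 0,"ay": 0,"az": 0}]'

```text
t: 22.15
tool_pos: [0.6045, 0.0118, 0.2998]
orientation: [-3.137, -0.174, -0.0]
force: [0.6, -1.1, 0.1]
opening: 0.0006
gripper_force: 0.6
```

Request:
carry_out --targets '[{"hand": 0,"x": 0,"y": -0.0015,"z": 0,"ax": 0,"ay": 0,"az": 0},{"hand": 0,"x": 0,"y": -0.003,"z": 0,"ax": 0,"ay": 0,"az": 0}]'

```text
t: 22.4
tool_pos: [0.6042, 0.0148, 0.2997]
orientation: [-3.137, -0.174, -0.0]
force: [0.6, -0.6, 0.8]
opening: 0.0006
gripper_force: 0.6
```

Request:
carry_out --targets '[{"hand": 0,"x": 0,"y": -0.0015,"z": 0,"ax": 0,"ay": 0,"az": 0},{"hand": 0,"x": 0,"y": -0.003,"z": 0,"ax": 0,"ay": 0,"az": 0}]'

```text
t: 22.65
tool_pos: [0.6039, 0.0178, 0.2997]
orientation: [3.137, 0.174, -0.0]
force: [0.6, -1.0, -0.0]
opening: 0.0008
gripper_force: 0.6
```

Request:
carry_out --targets '[{"hand": 0,"x": 0,"y": -0.0015,"z": 0,"ax": 0,"ay": 0,"az": 0},{"hand": 0,"x": 0,"y": -0.0025,"z": 0,"ax": 0,"ay": 0,"az": 0}]'

```text
t: 22.9
tool_pos: [0.6036, 0.0203, 0.2997]
orientation: [-3.137, -0.174, 0.0]
force: [0.6, -1.9, -0.3]
opening: 0.0001
gripper_force: 0.7
```

Request:
carry_out --targets '[{"hand": 0,"x": 0,"y": -0.0015,"z": 0,"ax": 0,"ay": 0,"az": 0}]'

```text
t: 23.02
tool_pos: [0.6034, 0.0217, 0.2997]
orientation: [3.137, 0.174, -0.0]
force: [0.9, -0.8, -0.1]
opening: 0.0005
gripper_force: 0.6
```

Request:
carry_out --targets '[{"hand": 0,"x": 0,"y": -0.0015,"z": 0,"ax": 0,"ay": 0,"az": 0}]'

```text
t: 23.15
tool_pos: [0.6033, 0.0231, 0.2997]
orientation: [3.137, 0.174, 0.0]
force: [1.5, -4.4, 0.0]
opening: 0.0007
gripper_force: 2.2
```

Request:
carry_out --targets '[{"hand": 0,"x": 0,"y": -0.0015,"z": 0,"ax": 0,"ay": 0,"az": 0}]'

```text
t: 23.28
tool_pos: [0.6032, 0.024, 0.2998]
orientation: [3.135, 0.173, 0.0]
force: [1.9, -10.2, 0.1]
opening: 0.0003
gripper_force: 4.7
```

```bash
python3 -c "
from h import *
go()"
```

```text
t 23.27 tip(track) [-0.0009  0.      0.1138] F(track) [  0.76 -10.31   0.11] open 0.0003
turn [ 0.0018 -0.0002 -0.0001]
```

It's against the buffers at 10 N. I'll ease off slowly, then clear.

Request:
carry_out --targets '[{"hand": 0,"x": 0,"y": 0.0005,"z": 0,"ax": 0,"ay": 0,"az": 0},{"hand": 0,"x": 0,"y": 0.001,"z": 0,"ax": 0,"ay": 0,"az": 0},{"hand": 0,"x": 0,"y": 0.0015,"z": 0,"ax": 0,"ay": 0,"az": 0},{"hand": 0,"x": 0,"y": 0.002,"z": 0,"ax": 0,"ay": 0,"az": 0},{"hand": 0,"x": 0,"y": 0.003,"z": 0,"ax": 0,"ay": 0,"az": 0},{"hand": 0,"x": 0,"y": 0.006,"z": 0,"ax": 0,"ay": 0,"az": 0},{"hand": 0,"x": 0,"y": 0.02,"z": 0,"ax": 0,"ay": 0,"az": 0},{"hand": 0,"x": 0,"y": 0.05,"z": -0.01,"ax": 0,"ay": 0,"az": 0}]'

```text
t: 24.28
tool_pos: [0.6082, -0.0252, 0.3088]
orientation: [-3.136, -0.177, 0.003]
force: [0.6, -0.4, 0.7]
opening: 0.0005
gripper_force: 0.0
```

Request:
carry_out --targets '[{"hand": 0,"x": 0,"y": 0.03,"z": -0.04,"ax": 0,"ay": 0,"az": 0},{"hand": 0,"x": 0,"y": 0.06,"z": -0.08,"ax": 0,"ay": 0,"az": 0},{"hand": 0,"x": 0,"y": 0.1,"z": -0.12,"ax": 0,"ay": 0,"az": 0},{"hand": 0,"x": 0,"y": 0.1,"z": -0.12,"ax": 0,"ay": 0,"az": 0},{"hand": 0,"x": 0,"y": 0.1,"z": -0.12,"ax": 0,"ay": 0,"az": 0}]'

```text
t: 24.9
tool_pos: [0.6195, -0.1249, 0.429]
orientation: [-3.136, -0.172, 0.001]
force: [0.0, -0.3, -0.1]
opening: 0.0
gripper_force: 0.0
```

```bash
sed -i 's/y<.06/y<.09/; s/(y<.15)&(y>-.05),padDn/(y<.17)\&(y>.07),padDn/' look.py; python3 look.py; python3 -c "
from h import *
im=cv2.imread('pics/sideL.png');i2=cv2.imread('pics/sceneL.png')
cv2.imwrite('pics/fin.png',np.hstack([cv2.resize(im[170:400,170:480],(400,300)),cv2.resize(i2[130:400,200:560],(400,300))]))"
```

```text
side plate 376 [array([-0.0439,  0.0047,  0.0506]), array([0.0172, 0.0216, 0.0245]), array([0.1453, 0.1543, 0.1604])]
side padUp 199 [array([-0.1426, -0.1312, -0.1255]), array([0.1114, 0.1282, 0.1399]), array([0.1417, 0.1544, 0.1618])]
side padDn 0 
side rimfront 380 [array([-0.0383,  0.0012,  0.0384]), array([0.0394, 0.2129, 0.2169]), array([0.1142, 0.1197, 0.1238])]
scene plate 440 [array([-0.0453,  0.0047,  0.0502]), array([0.0131, 0.0155, 0.0209]), array([0.1455, 0.1553, 0.1612])]
scene padUp 0 
scene padDn 0 
scene rimfront 160 [array([-0.0378, -0.0003,  0.0379]), array([0.2093, 0.2117, 0.2157]), array([0.1143, 0.1196, 0.1239])]
```

View pics/fin.png

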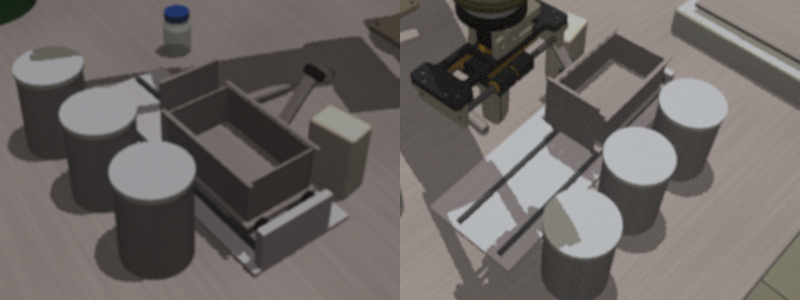

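The final picture shows the trolley up against the buffers with its lever up at (315,75), the bystanders unmoved and the gripper clear. The plate has moved 0.150 m, which matches the travel at contact, so there was no spring-back.

```bash
python3 -c "
from plant import robot
print(robot.close_job())"
```

```text
the job is handed in; nothing more can be done
None
```

The job is handed in: the brake locked and held about 9–12.6 N for over a second, then I lifted the lever fully up and rolled the trolley against the end stop, where it stands with the brake up, the other items unmoved and the gripper clear; the lever press briefly reached about 19 N, the highest reading I saw, against the 20 N limit.

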